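# Find the brass pull handle in the lidded tubs and set it on the drawer front

### The job

The brass pull handle is in one of the three blue-lidded tubs: lift the lids one at a time, closing each tub before you open another, until you find it. Stand the handle gently on the clamped drawer front so that its two feet cover the two drilled holes, and leave the tubs that still hold parts properly closed with their own lids; the emptied tub may stay open, its lid lying flat on the bench. Leave the other parts in their tubs and the other things on the bench undisturbed.

Things in the scene. Friction and masses are not known exactly. Their poses are not given: they have to be found in the camera images.
- tub_a: identical grey round hardware tub, fixed to the bench: 150 mm across outside, 142 mm inside, 65 mm high, floor 5 mm thick. Origin: centre of its underside, on the bench (z = 0), z up. Starts covered by lid_a
- lid_a: blue round lift-off lid of tub_a, 0.12 kg: flange 156 mm across, 5 mm thick; under it a plug 8 mm deep, tapering from 132 to 116 mm across, loose in the tub's mouth; black round knob 32 mm across, 36 mm high on its centre. Origin: centre of the plug's flat underside, z up. Above it: flange 8 to 13 mm, knob top 49 mm. Seated, it lies 57 mm above the tub's origin
- tub_b: identical grey round hardware tub, fixed to the bench: 150 mm across outside, 142 mm inside, 65 mm high, floor 5 mm thick. Origin: centre of its underside, on the bench (z = 0), z up. Starts covered by lid_b
- lid_b: blue round lift-off lid of tub_b, 0.12 kg: flange 156 mm across, 5 mm thick; under it a plug 8 mm deep, tapering from 132 to 116 mm across, loose in the tub's mouth; black round knob 32 mm across, 36 mm high on its centre. Origin: centre of the plug's flat underside, z up. Above it: flange 8 to 13 mm, knob top 49 mm. Seated, it lies 57 mm above the tub's origin
- tub_c: identical grey round hardware tub, fixed to the bench: 150 mm across outside, 142 mm inside, 65 mm high, floor 5 mm thick. Origin: centre of its underside, on the bench (z = 0), z up. Starts covered by lid_c
- lid_c: blue round lift-off lid of tub_c, 0.12 kg: flange 156 mm across, 5 mm thick; under it a plug 8 mm deep, tapering from 132 to 116 mm across, loose in the tub's mouth; black round knob 32 mm across, 36 mm high on its centre. Origin: centre of the plug's flat underside, z up. Above it: flange 8 to 13 mm, knob top 49 mm. Seated, it lies 57 mm above the tub's origin
- brass_handle: brass pull handle, 0.18 kg: round bar 12 mm thick, 108 mm long, on two legs 96 mm apart with round feet 24 mm across, 6 mm thick; 120 mm long over the feet, 34 mm high, symmetrical. Origin: midway between the feet's undersides; x along the bar, z up; bar's axis 28 mm above the origin. Starts standing on the floor near the middle of any one tub
- foot_1 (a point): centre of the underside of one foot of the brass handle (48 mm to its -x)
- foot_2 (a point): centre of the underside of the other foot of the brass handle (48 mm to its +x)
- drawer_front: light wooden drawer front lying flat, 120 x 240 x 18 mm, held fast to the bench by two dark steel holdfasts, one at each short end (85 mm high, their pads 92 to 116 mm from the middle). Origin: centre of its underside, on the bench; y along its length, z up; its upper face is 18 mm above the origin
- hole_1 (a point): mouth, in the upper face, of the drilled hole 48 mm to -y of the drawer front's middle: a black dot 8 mm across (the handle's feet do not enter it)
- hole_2 (a point): mouth of the other drilled hole, 48 mm to +y of the drawer front's middle
- black_handle: dark steel pull handle of the same shape and size as the brass one, in another tub; not wanted. Origin midway between the feet's undersides
- wood_knob: turned dark wooden knob, 52 mm across, 42 mm high, in the remaining tub; not wanted. Origin: centre of its underside
- glue_bottle: bystander: white glue bottle with an orange cap, 60 mm across, 170 mm high, standing. Origin: centre of its underside
- screwdriver: bystander: screwdriver 200 mm long with a red handle, lying along its own x. Origin: under about its middle
- offcut: bystander: wooden offcut, 60 x 40 x 35 mm. Origin: centre of its underside
- mallet: bystander: hammer lying on the bench, along its own x
- tape_measure: bystander: yellow tape measure, 70 x 35 x 65 mm high. Origin: centre of its underside
Not all that is in view belongs to the job. What is shaped like the tub_b but orange is not meant. Leave any green look-alike of the lid_a alone.

How it is judged:
By the outcome, as a careful person would: the job done as asked, in the order asked, and still so for the second after the job is handed in, with the robot touching nothing.
It also fails if it takes over 69 s, if anything falls off the work surface, if the arm or the gripper's body presses on something with over 40 N, if the wrist force passes 120 N, or if a joint passes its speed limit or range.

### The arm

A 6-joint arm with a two-finger parallel gripper is mounted at the origin on the work surface. World frame = base frame: x ahead of the robot, y to its left, z up, the work surface at z = 0. Lengths are in mm, angles in degrees, forces in N, time in s.
With the tool pointing down it reaches from about 350 to 850 mm from the base axis. Payload 8.1 kg.
Tool frame: the origin (TCP) lies between the finger pads; the fingertips stand 22 mm ahead of it and the grasp point (between the pads) lies 3 mm ahead of it; z points along the fingers, y is the direction in which the jaws open and shut (so a half turn about z gives the same grasp; the last joint's range is limited). The gripper opens to 85 mm and grips with 20 to 120 N. Pads are 22 mm wide; open, the fingers measure 114 mm over their backs; the gripper's body (76 mm by 85 mm) begins 54 mm behind the grasp point. The pads swing forward as they close: fully open they stand 13 mm farther back than shut.
Start: joints at [-4.893, 7.471, 85.268, -0, 87.261, -4.893], TCP at [600.005, 0.022, 253.292] pointing down, gripper open.
Joint ranges: [-169.43, 169.43], [-51.17, 129.36], [1.28, 143.12], [-76.62, 256.62], [0, 156.53], [-152.29, 152.29]. Speed limits (degrees/s): [136.94, 136.94, 159.86, 180, 180, 180].

### API

Orientations are given as [roll, pitch, yaw] about the fixed x, y, z axes, in that order (R = Rz(yaw) Ry(pitch) Rx(roll)).
In Python, from bench import r gives the robot as it stands.
- The arm moves only by the tool drive_tool, never from a script. Its argument "moves" is a list of rows, each a list of 2 entries, a list of its own where there are three numbers: the shift along the world's x, y, z in mm, then the turn about the world's z in degrees. A call has exactly 8 rows; each row is the pose to reach, as a shift and turn from the pose commanded when the call began; what a row does not reach only later rows make up. A row lasts 1/12 s, in which the tool goes at most 41.7 mm and 7.16 degrees, less where a joint would pass 70% of its speed; a pose out of reach is approached as far as the arm can. A call with a gripper value outside its range is refused whole. "fingers" is the finger opening in mm, from 0 to 85.4, set as the call begins (left out, the last holds). The fingers move at their own pace and stop on an object; "squeeze" is the grip in N (left out, the last holds). Time passes only in rows, so rows that repeat a pose let the fingers close, or fill a call up. It gives the time, the measured TCP pose, the force and the opening at its end, in the units of the state.
- r.sense(): the state, without advancing time (a new reading comes with each control period).
- r.snapshot(name): name is "scene" or "side" or "wrist"; returns a dict with "pixels" (480x640x3 uint8, red, green, blue), "camera_matrix" (3x3 intrinsics, pixels), "xyz" and "orientation" of the camera in the world. Camera axes: x right, y down, z forward; pixel columns grow to the right and rows downward; lengths in mm; the calibration is good to about 2 mm. A picture is of the moment at which its call begins. There is no depth.
- r.hand_in(): hands the job in, once; it reports no verdict.
The state is a dict: "time": time; "joint_pos": joint angles; "qd": joint speeds; "joint_efforts": joint torques, N m; "tool_pos": TCP position; "tcp_rot": TCP orientation; "ft_force": force on the tool from outside, world axes, zero at the start; "wrist_torque": the same for the moment, N m; "finger_gap": finger opening in mm.
Only numpy, scipy, OpenCV 4.12 (cv2) and the standard library are available. Lean on these libraries where they do the work, as an engineer would, in place of code of your own. Each camera call takes 0.05 s, during which the arm holds its last target.

## Working session

There is one attempt and no reset: what is moved stays moved. The work goes in short steps, Python scripts to look and compute and a tool call to move; the robot and the scene stay as the last step left them, time stands still between calls to the robot, and variables do not carry over. Pictures are saved under pics/ and viewed, and the job is handed in when it is done.

Besides the shell and the picture viewer there is one more tool, called after "Emit:" as a command line: name --argument value ..., lists and objects as JSON in quotes. drive_tool: Moves the arm, as the interface text tells. Its arguments: {"type":"object","properties":{"moves":{"type":"array","items":{"type":"array"}},"fingers":{"type":"number"},"squeeze":{"type":"number"}},"required":["moves"]}

```bash
ls; mkdir -p pics
python3 - <<'E'
from bench import r
import cv2
for n in ("scene","side","wrist"):
    s=r.snapshot(n); cv2.imwrite(f"pics/{n}0.png",s["pixels"][:,:,::-1]); print(n,s["camera_matrix"],s["xyz"],s["orientation"])
print(r.sense())
E
```

```text
pics
scene [[599.65864748   0.         311.10284936]
 [  0.         599.65864748 230.77343586]
 [  0.           0.           1.        ]] [1248.64076917  438.72356751 1037.75386398] [-136.33921249    1.10209376  117.43811606]
side [[504.77623013   0.         313.89258376]
 [  0.         504.77623013 236.19166566]
 [  0.           0.           1.        ]] [-303.90477252 -766.47105763 1018.12075979] [-131.06128293    0.48188633  -46.55953084]
wrist [[349.31475801   0.         317.81153712]
 [  0.         349.31475801 245.4026052 ]
 [  0.           0.           1.        ]] [599.65771304  81.41318755 373.05561888] [ 1.61630290e+02 -4.72376257e-02 -1.24509971e-02]
{'time': 0.15, 'joint_pos': array([-4.89460839e+00,  7.50650429e+00,  8.53174906e+01, -1.34784008e-03,
        8.72640896e+01, -4.89373414e+00]), 'qd': array([ 0.05167628, -0.13984449, -0.18062491,  0.03542774,  0.05578802,
       -0.06813084]), 'joint_efforts': array([ 1.01583330e-03, -5.70061326e+01, -5.01160097e+01, -1.39109225e-04,
        9.69119486e-03, -7.10949371e-05]), 'tool_pos': array([5.99574179e+02, 3.45040566e-02, 2.52447098e+02]), 'tcp_rot': array([-1.79912122e+02, -6.17300455e-03,  8.99991864e+01]), 'ft_force': array([ 0.3222808 , -0.12498783,  0.06288147]), 'wrist_torque': array([0.03590857, 0.07508699, 0.01881124]), 'finger_gap': 85.45879823317108}
```

View pics/scene0.png

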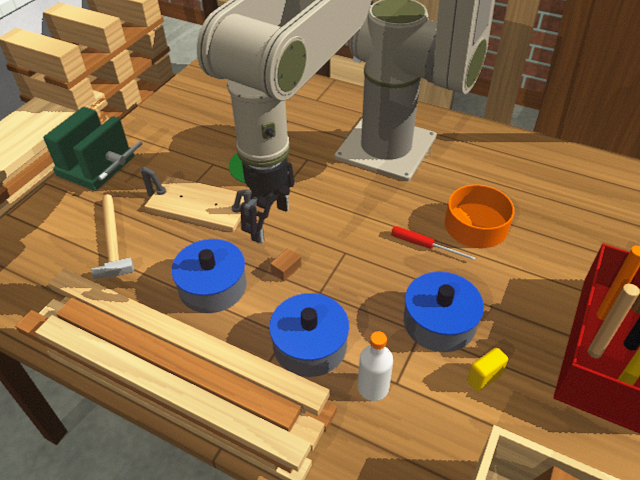

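View pics/side0.png

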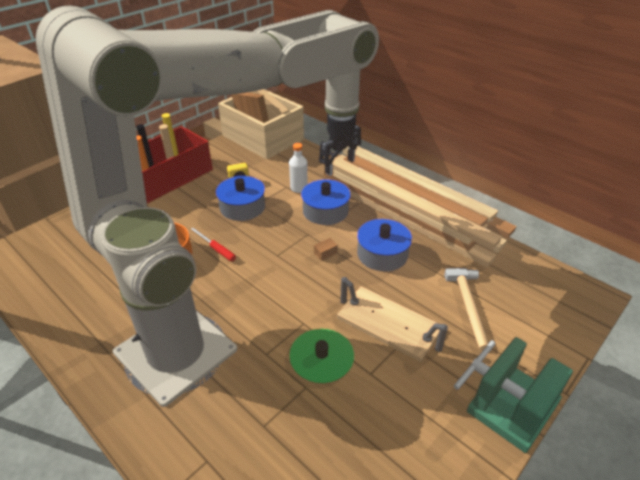

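View pics/wrist0.png

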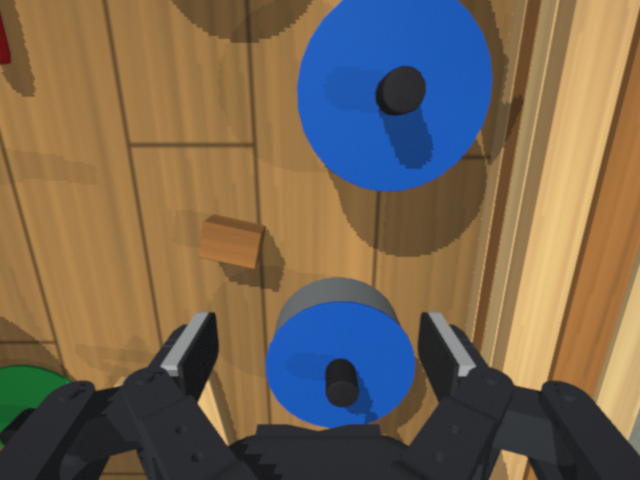

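Candidates for the blue lids in the scene view are (209,270), (310,327) and (444,303), all on grey tubs. The green lid at (245,165) and the orange tub at (480,215) are look-alikes to leave alone. Next I measure positions.

```bash
cat > h.py <<'E'
import numpy as np, cv2
from scipy.spatial.transform import Rotation as R
from scipy.optimize import least_squares
from bench import r
def snap(n,save=None):
    s=r.snapshot(n); s["R"]=R.from_euler("xyz",s["orientation"],degrees=True).as_matrix()
    if save: cv2.imwrite(f"pics/{save}.png",s["pixels"][:,:,::-1])
    s["hsv"]=cv2.cvtColor(s["pixels"],cv2.COLOR_RGB2HSV); return s
def cast(s,uv,z):
    uv=np.atleast_2d(np.asarray(uv,float)); K=s["camera_matrix"]
    d=np.c_[(uv[:,0]-K[0,2])/K[0,0],(uv[:,1]-K[1,2])/K[1,1],np.ones(len(uv))]@s["R"].T
    t=(z-s["xyz"][2])/d[:,2]; return s["xyz"]+d*t[:,None]
def proj(s,p):
    q=(np.atleast_2d(p)-s["xyz"])@s["R"]; K=s["camera_matrix"]
    return q[:,:2]/q[:,2:]*[K[0,0],K[1,1]]+[K[0,2],K[1,2]]
def mask(s,lo,hi): return cv2.inRange(s["hsv"],np.array(lo),np.array(hi))
def blobs(m,amin):
    c,_=cv2.findContours(m,cv2.RETR_EXTERNAL,cv2.CHAIN_APPROX_NONE)
    return [x for x in c if cv2.contourArea(x)>amin]
def circ(p):
    f=lambda q:np.hypot(p[:,0]-q[0],p[:,1]-q[1])-q[2]
    q=least_squares(f,[*p[:,:2].mean(0),75],loss="soft_l1",f_scale=2).x
    return q,np.abs(f(q)).mean()
def lids(s,z=70,hue=(108,125)):
    out=[]
    for c in blobs(mask(s,(hue[0],120,60),(hue[1],255,255)),800):
        h=cv2.convexHull(c)[:,0]; q,e=circ(cast(s,h,z)); out.append((c[:,0].mean(0).round(),q.round(1),round(e,2)))
    return out
E
python3 - <<'E'
from h import *
for n in("scene","side"):
    s=snap(n)
    print(n)
    for o in lids(s): print("lid",*o)
    for b in blobs(mask(s,(0,0,0),(180,255,60)),8):
        a=cv2.contourArea(b);M=cv2.moments(b);u=(M["m10"]/M["m00"],M["m01"]/M["m00"])
        if a<600: print(np.round(u),a,"z18",cast(s,u,18)[0].round(1)[:2],"z95",cast(s,u,90)[0].round(1)[:2])
    crop=s["pixels"][130:240,120:300] if n=="scene" else s["pixels"][265:365,320:460]
    cv2.imwrite(f"pics/cr_{n}.png",cv2.resize(crop,None,fx=4,fy=4)[:,:,::-1])
E
```

```text
scene
lid [309. 327.] [663.3 108.9  77.5] 0.32
lid [444. 303.] [493.2 323.6  77.7] 0.44
lid [208. 267.] [ 625.6 -152.6   77.5] 0.45
[300. 366.] 466.0 z18 [724.8 121. ] z95 [761.8 143.4]
[459. 346.] 33.5 z18 [542.5 380. ] z95 [592.4 384.1]
[633. 337.] 276.5 z18 [369.3 680.6] z95 [431.4 663.6]
[308. 319.] 266.5 z18 [619.3  83.5] z95 [663.8 108.6]
[410. 325.] 185.5 z18 [539.9 275.2] z95 [589.9 286.7]
[194. 307.] 32.0 z18 [ 700.2 -145.5] z95 [ 739.  -104.3]
[445. 295.] 266.0 z18 [435.9 314.3] z95 [493.3 323.1]
[206. 259.] 230.0 z18 [ 578.6 -198.1] z95 [ 625.9 -153.2]
[148. 183.] 130.0 z18 [ 427.8 -480.6] z95 [ 485.7 -415.7]
[105. 175.] 211.0 z18 [ 455.3 -599.8] z95 [ 511.3 -526.4]
[268. 133.] 61.5 z18 [ 111.7 -310.1] z95 [ 191.9 -257.3]
[395.  83.] 150.5 z18 [-274.4  -83.8] z95 [-166.9  -46.9]
[10. 68.] 10.5 z18 [  182.5 -1232.1] z95 [  257.8 -1114.2]
[429.  75.] 41.5 z18 [-362.4   -7.3] z95 [-248.7   24.2]
[324.  70.] 83.0 z18 [-248.9 -314.1] z95 [-143.2 -261. ]
[209.   6.] 149.0 z18 [-454.8 -891.6] z95 [-334.5 -797.7]
side
lid [384. 237.] [ 616.8 -158.8   76.4] 0.88
lid [325. 194.] [653.9 101.7  76.6] 0.61
lid [240. 190.] [483.4 316.8  77. ] 1.83
[321. 349.] 151.5 z18 [ 236.8 -267.2] z95 [ 197.9 -303.2]
[384. 232.] 61.0 z18 [ 684.4 -114.5] z95 [ 613.2 -161.4]
[326. 189.] 46.5 z18 [728.1 168.1] z95 [653.8 100.9]
[240. 185.] 53.0 z18 [544.8 399. ] z95 [483.7 315.1]
[239. 173.] 10.5 z18 [590.8 454.7] z95 [526.4 366.8]
[145. 144.] 165.5 z18 [476.1 875.3] z95 [419.9 757.1]
[364.  46.] 341.5 z18 [1816.9  887.8] z95 [1664.2  768.7]
```

View pics/cr_scene.png

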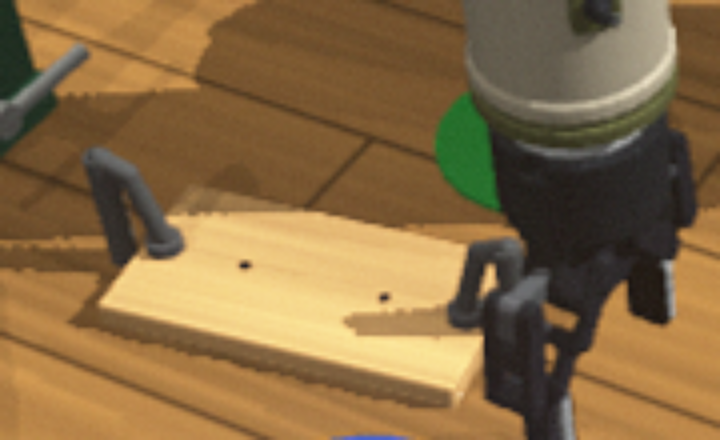

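View pics/cr_side.png

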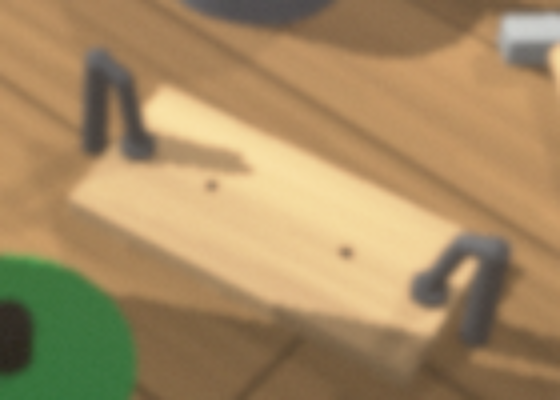

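Run:
```python
from h import *
s=snap("scene"); d=snap("side"); w=snap("wrist")
a=cast(s,[(181.1,196.2),(215.9,204.1)],18); b=cast(d,[(372.6,311.1),(406.4,327.9)],18)
print(a.round(1),b.round(1),np.linalg.norm(a[0]-a[1]),np.linalg.norm(b[0]-b[1]))
for o in lids(w): print("wrist lid",*o)
# knob-top rays from wrist: top face of knob (enlarge)
cv2.imwrite("pics/w1.png",cv2.resize(w["pixels"][50:440,280:480],None,fx=1.5,fy=1.5)[:,:,::-1])
print([cast(w,(404,88),106).round(1), cast(w,(341,368),106).round(1)])
```

```text
[[ 432.3 -373.9   18. ]
 [ 417.5 -279.5   18. ]] [[ 413.6 -283.5   18. ]
 [ 428.2 -379.    18. ]] 95.60905358988285 96.53236609816126
wrist lid [339. 364.] [ 622.8 -153.5   77.6] 0.42
wrist lid [393.  88.] [660.7 107.9  77.2] 0.12
[array([[661., 109., 106.]]), array([[ 621.6, -125.7,  106. ]])]
```

View pics/w1.png

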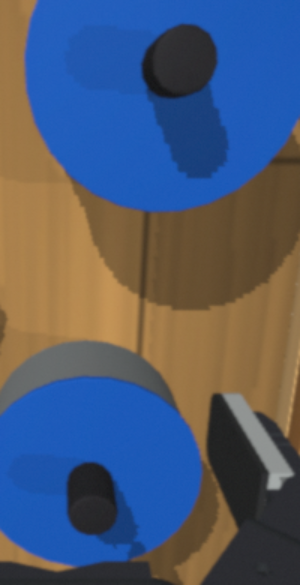

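Emit:
drive_tool --moves '[[[6,-39,0],0],[[12,-78,0],0],[[18,-116,-10],0],[[23,-154,-30],0],[[23,-154,-70],0],[[23,-154,-110],0],[[23,-154,-140],0],[[23,-154,-156],0]]' --fingers 85 --squeeze 40

```text
time: 1.07
tool_pos: [619.9, -153.5, 91.6]
tcp_rot: [-179.6, -0.1, 89.9]
ft_force: [-0.8, -0.0, -0.4]
finger_gap: 84.9
```

Emit:
drive_tool --moves '[[[0,0,0],0],[[0,0,0],0],[[0,0,0],0],[[0,0,0],0],[[0,0,0],0],[[0,0,0],0],[[0,0,0],0],[[0,0,0],0]]' --fingers 20

```text
time: 1.73
tool_pos: [624.8, -154.4, 100.3]
tcp_rot: [179.8, 0.1, 90.0]
ft_force: [-0.0, 0.6, 7.1]
finger_gap: 30.8
```

Emit:
drive_tool --moves '[[[0,0,20],0],[[0,0,55],0],[[0,0,95],0],[[-20,30,100],0],[[-40,62,100],0],[[-60,95,100],0],[[-80,130,100],0],[[-80,130,100],0]]'

```text
time: 2.4
tool_pos: [539.8, -18.6, 197.3]
tcp_rot: [-179.9, -0.2, 90.2]
ft_force: [-1.3, 0.3, -2.2]
finger_gap: 30.9
```

Run:
```python
from h import *
s=snap("scene","s2"); d=snap("side","d2")
def tri(p,q):return 0
print("bottle/tape base",cast(s,[(375,393),(487,382),(285,270)],0).round(0).tolist())
i=np.hstack([cv2.resize(s["pixels"][210:330,130:290],None,fx=2.5,fy=2.5),cv2.resize(d["pixels"][200:320,300:460],None,fx=2.5,fy=2.5)])
cv2.imwrite("pics/c2.png",i[:,:,::-1]); print(r.sense()["tool_pos"],r.sense()["finger_gap"])
```

```text
bottle/tape base [[702.0, 269.0, 0.0], [584.0, 451.0, 0.0], [513.0, -32.0, 0.0]]
[542.72532243 -22.61913867 198.24183613] 30.698767924329687
```

View pics/s2.png

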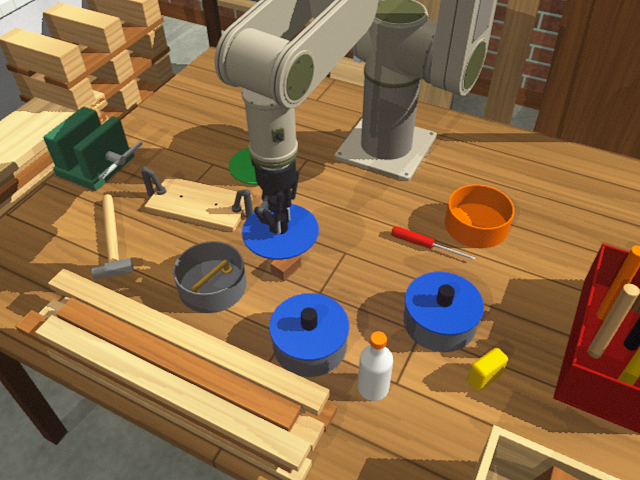

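View pics/c2.png

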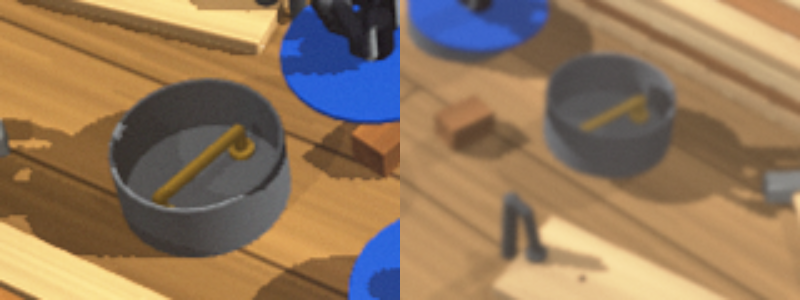

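Scene (209,275): this tub holds the gold-coloured handle, so it is the brass one, and I found it with the first lid. Next I need a free spot on the bench for the lid.

Run:
```python
from h import *
s=snap("scene"); 
print("screwdriver",cast(s,[(392,232),(433,242),(475,258)],10).round(0)[:,:2].tolist())
t=np.linspace(0,2*np.pi,60)
im=s["pixels"].copy()
for c in [(480,100)]:
    p=proj(s,np.c_[c[0]+78*np.cos(t),c[1]+78*np.sin(t),0*t+10]).astype(np.int32); cv2.polylines(im,[p],True,(255,0,255),1)
m=mask(s,(15,120,70),(32,255,255)); 
m2=np.zeros_like(m); m2[240:310,175:247]=m[240:310,175:247]; print(m2.sum()/255)
for b in blobs(m2,15): print(b[:,0].min(0),b[:,0].max(0),cv2.contourArea(b))
cv2.imwrite("pics/c3.png",im[120:420,160:560,::-1])
```

```text
screwdriver [[306.0, 142.0], [294.0, 239.0], [298.0, 340.0]]
1158.0
[226 287] [246 309] 143.0
[175 283] [191 309] 119.5
[191 260] [231 292] 267.5
[175 240] [246 277] 401.5
```

View pics/c3.png

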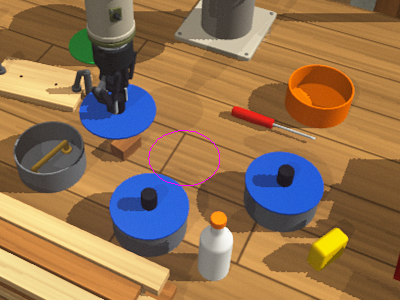

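Emit:
drive_tool --moves '[[[-15,30,0],0],[[-32,64,0],0],[[-50,98,0],0],[[-68,132,0],0],[[-68,132,-30],0],[[-68,132,-65],0],[[-68,132,-100],0],[[-68,132,-130],0]]'

```text
time: 3.22
tool_pos: [475.8, 107.4, 66.1]
tcp_rot: [179.9, 0.0, 90.0]
ft_force: [0.2, 0.3, -1.7]
finger_gap: 30.6
```

Emit:
drive_tool --moves '[[[0,0,-10],0],[[0,0,-17],0],[[0,0,-22],0],[[0,0,-25],0],[[0,0,-27],0],[[0,0,-27],0],[[0,0,-27],0],[[0,0,-27],0]]'

```text
time: 3.88
tool_pos: [476.9, 107.9, 43.3]
tcp_rot: [179.8, 0.0, 90.0]
ft_force: [-6.2, -1.9, 9.9]
finger_gap: 30.9
```

Emit:
drive_tool --moves '[[[0,0,0],0],[[0,0,0],0],[[0,0,0],0],[[0,0,0],0],[[0,0,20],0],[[0,0,55],0],[[0,0,95],0],[[0,0,135],0]]' --fingers 70

```text
time: 4.55
tool_pos: [474.1, 107.9, 176.2]
tcp_rot: [-179.9, 0.0, 90.0]
ft_force: [0.8, 1.2, 0.1]
finger_gap: 70.2
```

Emit:
drive_tool --moves '[[[15,-37,20],0],[[30,-74,40],0],[[45,-111,55],0],[[60,-148,60],0],[[75,-185,60],0],[[95,-215,60],0],[[115,-240,60],0],[[120,-245,60],0]]'

```text
time: 5.22
tool_pos: [596.5, -141.6, 234.9]
tcp_rot: [180.0, 0.1, 89.8]
ft_force: [0.2, -0.4, 0.4]
finger_gap: 69.9
```

Run:
```python
from h import *
w=snap("wrist","w4"); s=snap("scene","s4"); print(r.sense()["tool_pos"],w["xyz"],w["orientation"])
```

```text
[ 595.36813137 -138.41723879  234.63127056] [596.66929838 -60.02597641 355.45785399] [161.53952071  -0.18088792  -0.22053104]
```

View pics/w4.png

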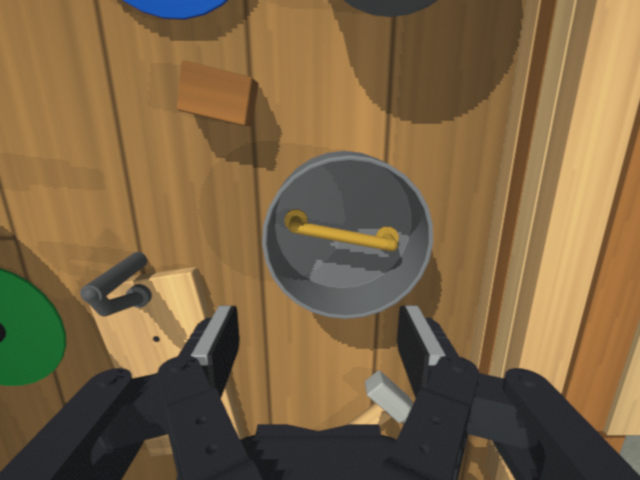

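View pics/s4.png

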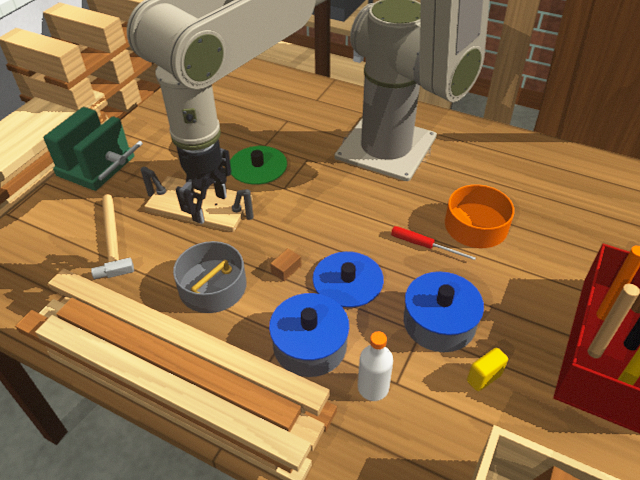

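The wrist view shows the handle in the open tub, with the bar from about (293,228) to (398,244). The lid lies flat on the bench.

Run:
```python
from h import *
w=snap("wrist")
cv2.imwrite("pics/c5.png",cv2.resize(w["pixels"][140:330,250:450],None,fx=4,fy=4)[:,:,::-1])
m=mask(w,(15,120,60),(32,255,255)); m[:150]=0;m[320:]=0;m[:,:270]=0;m[:,430:]=0
b=max(blobs(m,100),key=cv2.contourArea); rect=cv2.minAreaRect(b); print(rect)
ys,xs=np.nonzero(m); 
print([ (x,ys[xs==x].min(),ys[xs==x].max()) for x in range(xs.min(),xs.max()+1,6)])
print("hole2",cast(w,(156,338.5),18).round(1))
```

```text
((349.5, 179.0), (58.0, 159.0), 90.0)
[(270, np.int64(150), np.int64(319)), (276, np.int64(150), np.int64(319)), (282, np.int64(150), np.int64(319)), (288, np.int64(150), np.int64(319)), (294, np.int64(150), np.int64(319)), (300, np.int64(150), np.int64(319)), (306, np.int64(150), np.int64(319)), (312, np.int64(150), np.int64(319)), (318, np.int64(150), np.int64(319)), (324, np.int64(150), np.int64(241)), (330, np.int64(150), np.int64(242)), (336, np.int64(150), np.int64(243)), (342, np.int64(150), np.int64(244)), (348, np.int64(150), np.int64(245)), (354, np.int64(150), np.int64(246)), (360, np.int64(150), np.int64(247)), (366, np.int64(150), np.int64(248)), (372, np.int64(150), np.int64(319)), (378, np.int64(150), np.int64(319)), (384, np.int64(150), np.int64(319)), (390, np.int64(150), np.int64(319)), (396, np.int64(150), np.int64(319)), (402, np.int64(150), np.int64(304)), (408, np.int64(150), np.int64(303)), (414, np.int64(150), np.int64(303)), (420, np.int64(150), np.int64(307)), (426, np.int64(150), np.int64(316))]
hole2 [[ 415.1 -277.9   18. ]]
```

View pics/c5.png

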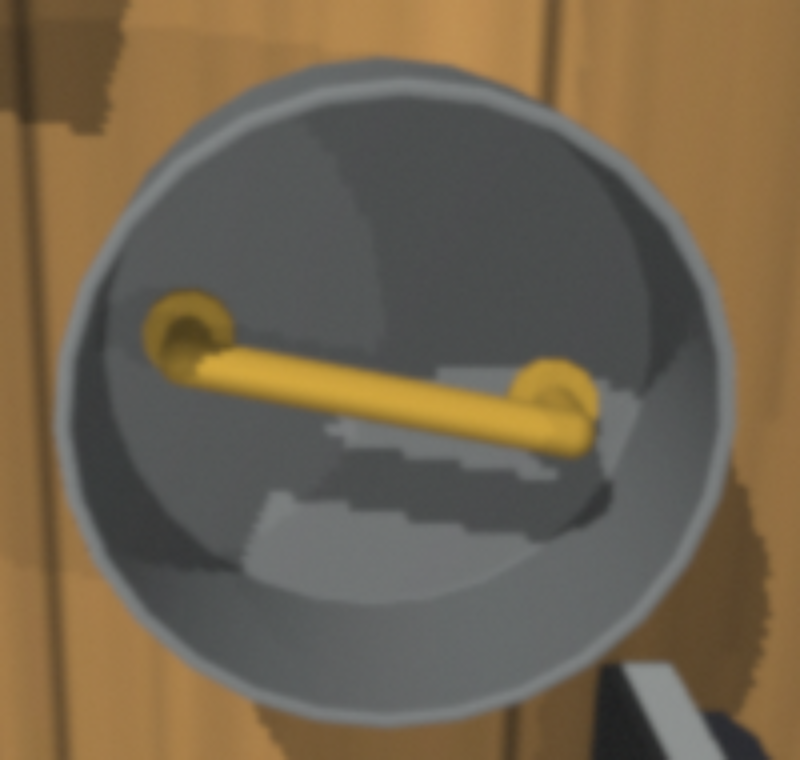

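Run:
```python
from h import *
w=snap("wrist"); f=lambda a:np.array(a)/4+[250,140]
A=cast(w,f([(189,336),(555,402)]),11); B=cast(w,f([(178,358),(597,433)]),33)
for P in(A,B):
    v=P[1]-P[0]; print(P[:,:2].round(1).tolist(),P.mean(0).round(1),np.linalg.norm(v).round(1),np.degrees(np.arctan2(v[1],v[0])).round(1))
n=B.mean(0); print("TCP",r.sense()["tool_pos"])
# rim
m=[(72,400),(733,400),(400,85),(390,718)]
p=cast(w,f(m),65); print("rim",circ(p)[0].round(1))
```

```text
[[574.4, -147.0], [668.7, -164.8]] [ 621.6 -155.9   11. ] 96.0 -10.7
[[573.0, -146.6], [674.8, -165.8]] [ 623.9 -156.2   33. ] 103.5 -10.7
TCP [ 594.61916627 -136.29095053  234.95300798]
rim [ 623.9 -153.    72.5]
```

Emit:
drive_tool --moves '[[[10,-6,0],7],[[20,-12,0],14],[[27,-19,0],21],[[27,-19,-20],28],[[27,-19,-40],35],[[27,-19,-60],42],[[27,-19,-80],49],[[27,-19,-95],56]]' --fingers 50

```text
time: 6.08
tool_pos: [620.9, -153.8, 138.8]
tcp_rot: [-180.0, -0.1, 146.5]
ft_force: [-0.5, 0.4, -1.0]
finger_gap: 50.0
```

Emit:
drive_tool --moves '[[[0,0,0],7],[[0,0,0],14],[[0,0,0],20],[[0,0,0],23.3],[[0,0,-20],23.3],[[0,0,-40],23.3],[[0,0,-40],23.3],[[0,0,-40],23.3]]'

```text
time: 6.75
tool_pos: [620.5, -154.1, 99.3]
tcp_rot: [180.0, -0.2, 169.4]
ft_force: [-0.1, -1.3, 0.9]
finger_gap: 50.3
```

Run:
```python
from h import *
w=snap("wrist","w6"); q=r.sense(); print(q["tool_pos"],q["tcp_rot"],q["joint_pos"])
```

```text
[ 621.64642364 -154.78291485  100.80859979] [ 1.79989050e+02 -3.53218829e-02  1.69373048e+02] [-1.85689660e+01  2.02303624e+01  8.67825032e+01  6.23593465e-03
  7.30236305e+01 -9.79438336e+01]
```

View pics/w6.png

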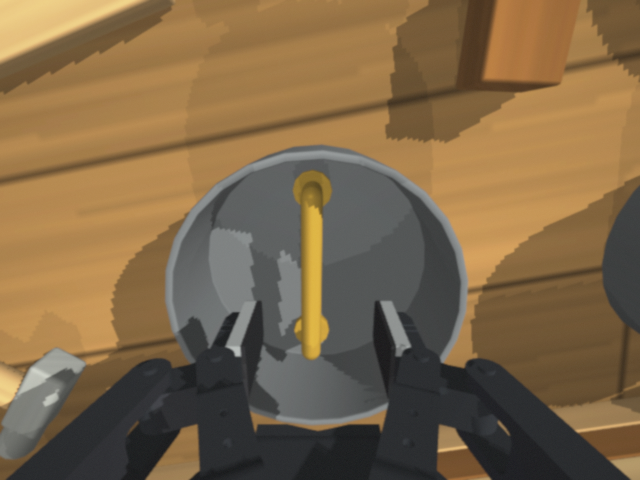

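The bar (column 312) lies along the jaw plane and centred between the pads. I'm descending now.

Emit:
drive_tool --moves '[[[0,0,-15],0],[[0,0,-32],0],[[0,0,-46],0],[[0,0,-55],0],[[0,0,-60],0],[[0,0,-62],0],[[0,0,-62],0],[[0,0,-62],0]]'

```text
time: 7.47
tool_pos: [622.5, -156.1, 39.1]
tcp_rot: [-180.0, 0.1, 169.3]
ft_force: [-0.1, -0.4, 0.3]
finger_gap: 50.0
```

Emit:
drive_tool --moves '[[[0,0,0],0],[[0,0,0],0],[[0,0,0],0],[[0,0,0],0],[[0,0,0],0],[[0,0,0],0],[[0,0,0],0],[[0,0,0],0]]' --fingers 4 --squeeze 50

```text
time: 8.13
tool_pos: [622.4, -156.3, 39.0]
tcp_rot: [-180.0, 0.1, 169.3]
ft_force: [-1.5, -1.4, 6.1]
finger_gap: 10.2
```

Emit:
drive_tool --moves '[[[0,0,5],0],[[0,0,15],0],[[0,0,35],0],[[0,0,65],0],[[0,0,95],0],[[0,0,120],0],[[0,0,130],0],[[0,0,130],0]]'

```text
time: 8.8
tool_pos: [623.9, -156.5, 172.3]
tcp_rot: [-180.0, 0.3, 169.3]
ft_force: [0.7, 0.3, -3.1]
finger_gap: 10.1
```

Run:
```python
from h import *
w=snap("wrist","w7"); q=r.sense(); print(q["tool_pos"],q["tcp_rot"],q["finger_gap"],q["ft_force"])
```

```text
[ 622.66878213 -156.08237741  169.43190029] [-1.79983158e+02  1.36996541e-01  1.69309522e+02] 10.118293858202344 [ 0.36946432  0.41624464 -2.48538516]
```

View pics/w7.png

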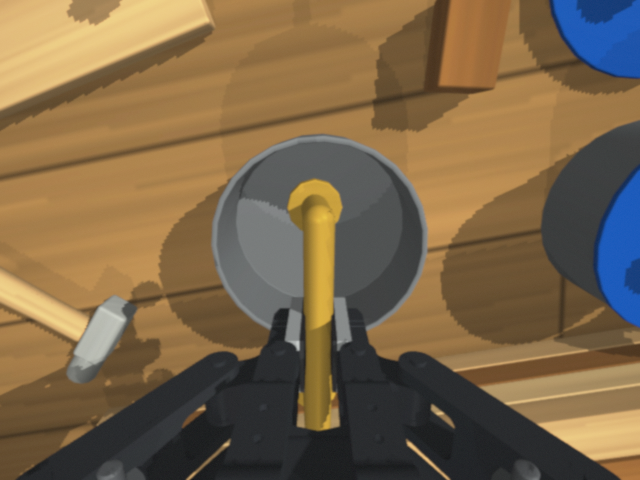

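Gap 10.1 mm and the handle is held level. I'm swinging it to beside the drawer front so the wrist camera can see both holes.

Emit:
drive_tool --moves '[[[-5,-10,15],-7],[[-15,-30,30],-14],[[-28,-50,45],-21],[[-42,-70,60],-28],[[-56,-90,67],-35],[[-70,-110,67],-42],[[-84,-125,67],-49],[[-92,-134,67],-56]]'

```text
time: 9.52
tool_pos: [527.5, -291.0, 232.0]
tcp_rot: [-179.8, -0.2, 112.9]
ft_force: [0.6, 0.3, -2.4]
finger_gap: 10.4
```

Emit:
drive_tool --moves '[[[0,0,0],-7],[[0,0,0],-12],[[0,0,0],-14.3],[[0,0,0],-14.3],[[0,0,0],-14.3],[[0,0,0],-14.3],[[0,0,0],-14.3],[[0,0,0],-14.3]]'

```text
time: 10.18
tool_pos: [529.9, -289.8, 234.8]
tcp_rot: [-180.0, -0.0, 99.1]
ft_force: [-0.0, 0.3, -2.7]
finger_gap: 9.8
```

Run:
```python
from h import *
w=snap("wrist","w8"); q=r.sense(); print(q["tool_pos"],q["tcp_rot"],q["finger_gap"],q["joint_pos"].round(0))
s=snap("scene","s8")
b=mask(w,(0,0,0),(180,255,70))
for c in blobs(b,4):
    a=cv2.contourArea(c)
    if a<150: 
        M=cv2.moments(c);u=(M["m10"]/M["m00"],M["m01"]/M["m00"]);print(np.round(u,1),a,cast(w,u,18).round(1))
```

```text
[ 530.00063088 -289.86035179  235.05200287] [-1.79987079e+02 -1.16769757e-02  9.90414054e+01] 9.817252499584898 [-34.   9.  86.  -0.  85. -43.]
[516.9 357.7] 10.5 [[ 781.2 -418.    18. ]]
[636.3 359.7] 53.0 [[ 917.3 -399.2   18. ]]
[221.7 324.1] 11.0 [[ 445.4 -426.8   18. ]]
[210.7 280.6] 10.0 [[ 430.2 -376.3   18. ]]
[148.7 273.9] 11.5 [[ 365.7 -378.8   18. ]]
[ 72.8 263.5] 12.0 [[ 288.2 -379.3   18. ]]
[ 69.6 229.2] 10.0 [[ 287.3 -342.1   18. ]]
[201.9 189.7] 16.5 [[ 415.9 -281.6   18. ]]
[ 88.  192.5] 17.5 [[ 307.2 -301.6   18. ]]
[ 90.7 142.9] 21.0 [[ 311.8 -254.2   18. ]]
```

View pics/w8.png

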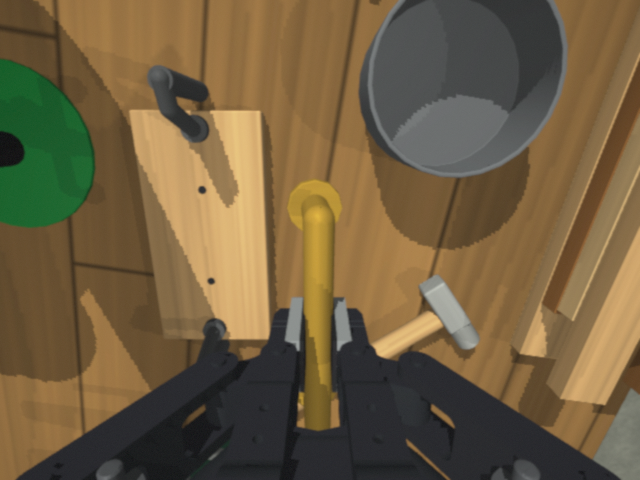

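Holes are at wrist (210.7,280.6) and (201.9,189.7), 95.8 mm apart against 96 expected. Next I check the handle's offset in the grip from its visible foot.

Run:
```python
from h import *
w=snap("wrist"); cv2.imwrite("pics/c9.png",cv2.resize(w["pixels"][165:305,260:380],None,fx=4,fy=4)[:,:,::-1])
c=w["pixels"][165:305,260:380]
q=r.sense(); t=q["tool_pos"]; a=np.radians(q["tcp_rot"][2])
m=mask(w,(15,150,80),(32,255,255)); print([(y,np.nonzero(m[y,270:370])[0].min()+270,np.nonzero(m[y,270:370])[0].max()+270) for y in range(176,240,4) if m[y,270:370].any()])
for z in (207,):
    P=cast(w,[(315.0,207)],z)[0]-t; print(P, "along",P[0]*np.cos(a)+P[1]*np.sin(a),"across",-P[0]*np.sin(a)+P[1]*np.cos(a))
```

```text
[(180, np.int64(305), np.int64(323)), (184, np.int64(297), np.int64(330)), (188, np.int64(293), np.int64(334)), (192, np.int64(290), np.int64(338)), (196, np.int64(289), np.int64(339)), (200, np.int64(288), np.int64(340)), (204, np.int64(287), np.int64(341)), (208, np.int64(287), np.int64(342)), (212, np.int64(288), np.int64(340)), (216, np.int64(289), np.int64(339)), (220, np.int64(290), np.int64(338)), (224, np.int64(294), np.int64(334)), (228, np.int64(298), np.int64(334)), (232, np.int64(303), np.int64(334)), (236, np.int64(303), np.int64(333))]
[ -8.64808562  48.65295009 -28.31444766] along 49.407229771352725 across 0.9080659320137938
```

View pics/c9.png

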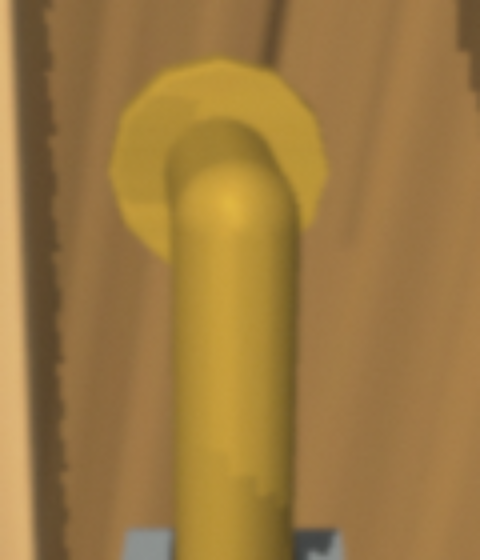

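Emit:
drive_tool --moves '[[[-30,-12,0],0],[[-65,-25,0],0],[[-92,-35,0],-0.4],[[-106,-40.4,0],-0.4],[[-106,-40.4,-30],-0.4],[[-106,-40.4,-65],-0.4],[[-106,-40.4,-100],-0.4],[[-106,-40.4,-125],-0.4]]'

```text
time: 11.0
tool_pos: [423.3, -329.6, 107.7]
tcp_rot: [-180.0, -0.1, 98.6]
ft_force: [-1.1, -0.9, -3.4]
finger_gap: 10.4
```

Emit:
drive_tool --moves '[[[0,0,-15],0],[[0,0,-27],0],[[0,0,-36],0],[[0,0,-43],0],[[0,0,-45],0],[[0,0,-45],0],[[0,0,-45],0],[[0,0,-45],0]]'

```text
time: 11.67
tool_pos: [424.7, -331.0, 66.5]
tcp_rot: [179.9, 0.1, 98.6]
ft_force: [0.4, -1.0, -2.8]
finger_gap: 9.9
```

Run:
```python
from h import *
w=snap("wrist","w10"); s=snap("scene"); d=snap("side"); q=r.sense(); print(q["tool_pos"],q["tcp_rot"],q["finger_gap"],q["ft_force"])
i=np.hstack([cv2.resize(s["pixels"][150:240,130:250],None,fx=3.3,fy=3.3),cv2.resize(d["pixels"][270:360,330:450],None,fx=3.3,fy=3.3)])
cv2.imwrite("pics/c10.png",i[:,:,::-1])
```

```text
[ 424.42723559 -330.75010571   66.07692371] [1.79952118e+02 5.98373275e-02 9.86011067e+01] 10.218503931451558 [-0.5313936  -0.42868976 -2.8083295 ]
```

View pics/w10.png

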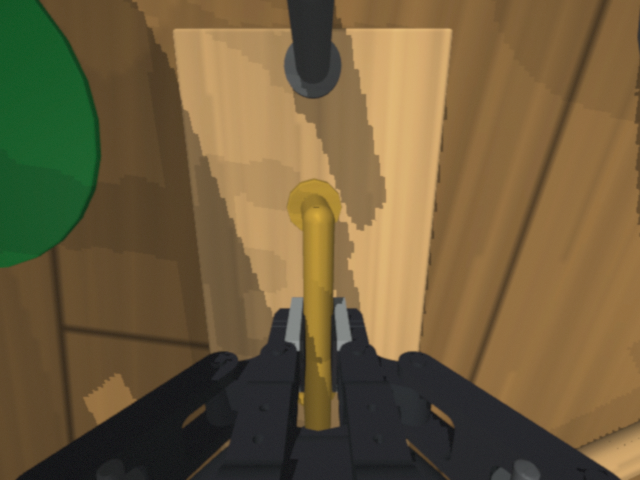

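View pics/c10.png

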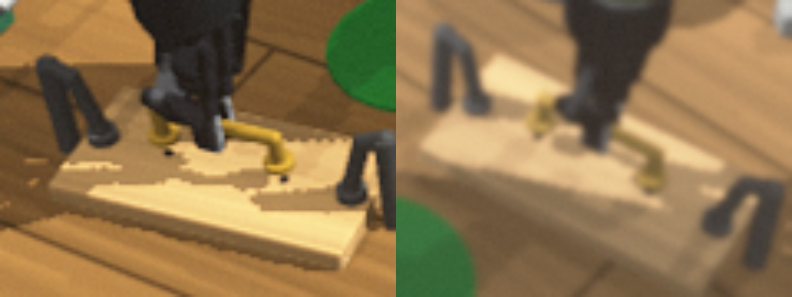

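Run:
```python
from h import *
s=snap("scene"); 
x0,y0=165,180
cv2.imwrite("pics/c11.png",cv2.resize(s["pixels"][y0:y0+40,x0:x0+65],None,fx=12,fy=12,interpolation=cv2.INTER_CUBIC)[:,:,::-1])
f=lambda p:((proj(s,p)-[x0,y0])*12).round(0)
a=np.radians(98.6);d=np.array([np.cos(a),np.sin(a),0])
t=np.array([424.4-0.7,-330.8+1.4,0])
for k in(-48,48):
    h=cast(s,[(181.1,196.2)] if k<0 else [(215.9,204.1)],18)[0]
    print("hole px",f(h),"foot over hole: underside z32",f(h+[0,0,14]),"top z38",f(h+[0,0,20]), "scene-predicted foot top",f(t+d*k+[0,0,38]))
```

```text
hole px [[193. 194.]] foot over hole: underside z32 [[181. 145.]] top z38 [[176. 124.]] scene-predicted foot top [[169. 115.]]
hole px [[611. 289.]] foot over hole: underside z32 [[602. 240.]] top z38 [[598. 218.]] scene-predicted foot top [[590. 212.]]
```

View pics/c11.png

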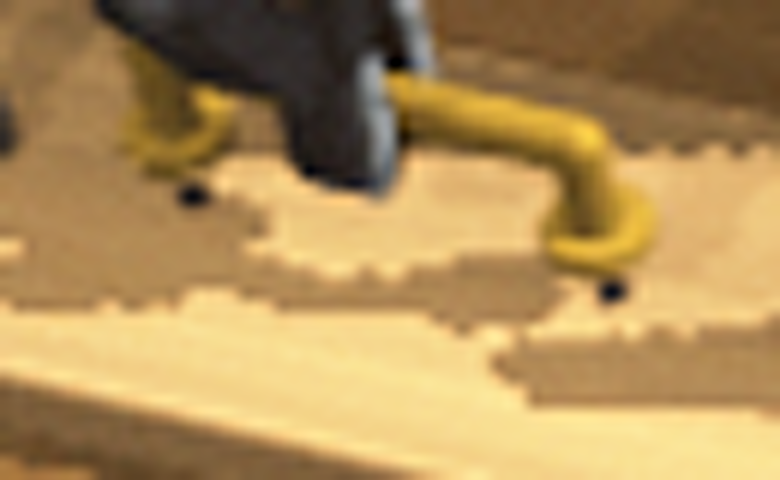

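Scene crop: the foot centres at about (179,128) and (600,228) match the expected positions over the holes to within 1 mm. I'm lowering gently.

Emit:
drive_tool --moves '[[[0,0,-4],0],[[0,0,-7],0],[[0,0,-9],0],[[0,0,-10.5],0],[[0,0,-11.5],0],[[0,0,-12],0],[[0,0,-12],0],[[0,0,-12],0]]'

```text
time: 12.53
tool_pos: [424.0, -330.4, 53.3]
tcp_rot: [180.0, -0.0, 98.6]
ft_force: [-0.3, 0.0, -2.2]
finger_gap: 9.9
```

Emit:
drive_tool --moves '[[[0,0,-0.5],0],[[0,0,-1],0],[[0,0,-1.3],0],[[0,0,-1.6],0],[[0,0,-1.9],0],[[0,0,-2.2],0],[[0,0,-2.2],0],[[0,0,-2.2],0]]'

```text
time: 13.2
tool_pos: [424.1, -330.5, 51.9]
tcp_rot: [180.0, 0.0, 98.6]
ft_force: [-4.0, 3.1, 6.0]
finger_gap: 10.1
```

Contact: Fz went from -2.5 to +6 N. Releasing.

Emit:
drive_tool --moves '[[[0,0,0],0],[[0,0,0],0],[[0,0,0],0],[[0,0,0],0],[[0,0,0],0],[[0,0,0],0],[[0,0,0],0],[[0,0,5],0]]' --fingers 45

```text
time: 13.87
tool_pos: [423.4, -329.8, 55.2]
tcp_rot: [-179.9, -0.1, 98.6]
ft_force: [-0.3, -0.3, -1.3]
finger_gap: 44.9
```

Emit:
drive_tool --moves '[[[0,0,15],0],[[0,0,35],0],[[0,0,65],0],[[0,0,100],0],[[0,0,135],0],[[30,0,170],0],[[70,0,190],0],[[107,40,190],0]]'

```text
time: 14.53
tool_pos: [521.1, -306.8, 252.1]
tcp_rot: [179.6, 0.5, 98.4]
ft_force: [1.7, -1.0, 0.2]
finger_gap: 45.0
```

Emit:
drive_tool --moves '[[[0,0,0],0],[[0,0,0],0],[[0,0,0],0],[[0,0,0],0],[[0,0,0],0],[[0,0,0],0],[[0,0,0],0],[[0,0,0],0]]'

```text
time: 15.2
tool_pos: [517.8, -302.5, 245.0]
tcp_rot: [-180.0, -0.0, 98.6]
ft_force: [-0.6, 0.2, 0.4]
finger_gap: 45.5
```

Run:
```python
from h import *
w=snap("wrist","w12"); s=snap("scene","s12"); d=snap("side","d12"); q=r.sense(); print(q["tool_pos"],q["ft_force"])
x0,y0=165,180
a=cv2.resize(s["pixels"][y0:y0+40,x0:x0+65],None,fx=12,fy=12,interpolation=cv2.INTER_CUBIC)
cv2.imwrite("pics/c12.png",a[:,:,::-1])
cv2.imwrite("pics/c12w.png",cv2.resize(w["pixels"][120:320,110:290],None,fx=3,fy=3,interpolation=cv2.INTER_CUBIC)[:,:,::-1])
H=np.array([[430.2,-376.3,24],[415.9,-281.6,24]])
print("expected foot-top centres in w crop",((proj(w,H)-[110,120])*3).round(0).tolist())
```

```text
[ 518.10764495 -302.30333089  245.07125446] [-0.17547871 -0.38584018  0.34841681]
expected foot-top centres in w crop [[344.0, 451.0], [319.0, 176.0]]
```

View pics/c12.png

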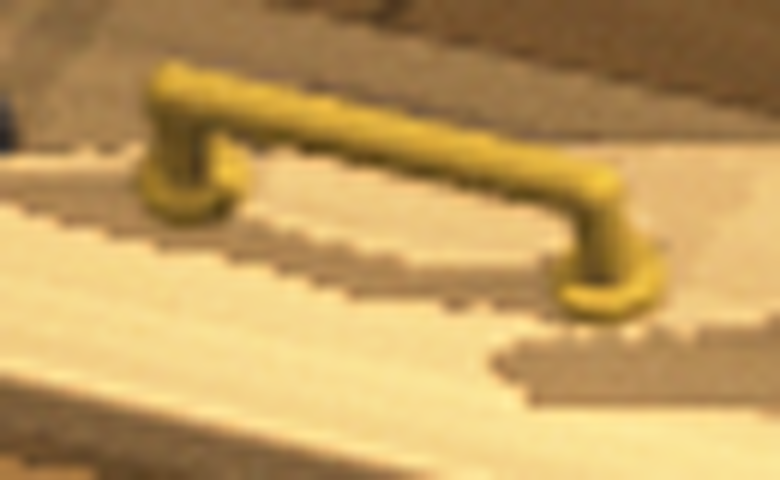

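View pics/c12w.png

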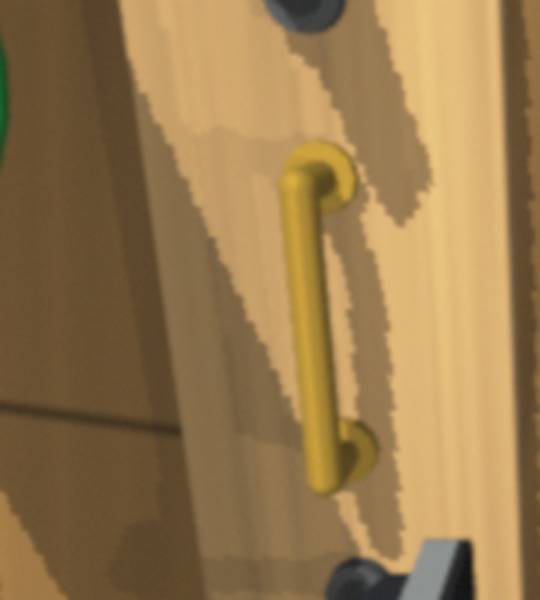

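View pics/s12.png

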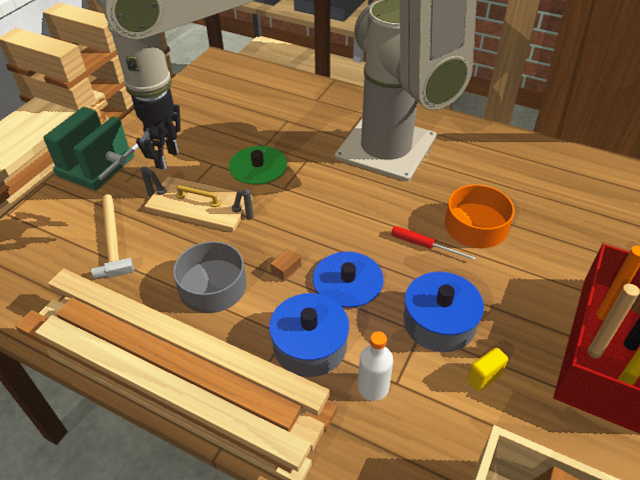

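The handle is standing. In the scene crop its feet centre at about (193,195) and (608,293), against holes at (193,194) and (611,289). The wrist view agrees with the expected foot positions. Handing in.

Run:
```python
from h import *
s=snap("scene")
for o in lids(s): print(*o)
print(lids(s,13)[1:] and [o[1] for o in lids(s,13)])
print(r.hand_in())
```

```text
[444. 303.] [493.1 323.6  77.7] 0.45
[326. 305.] [594.9 115.3 132.7] 12.09
[array([448.6, 316.8,  82.3]), array([556.4,  96.3, 140.5])]
the job is handed in; nothing more can be done
None
```

The brass handle was in the first tub I opened (near x 623, y -154), so I did not open the other two. I laid that tub's lid flat on the bench near (475, 108) and gripped the handle across its bar. I lowered it onto the drawer front, with a contact reading of about 6 N upward, let go and backed off. I handed the job in shortly after 15 s of robot time.

**Handle placement:** The scene and wrist views both put the feet over the holes, to about 1 mm by eye. Both holes are covered, and the measured hole spacing was 95.8 mm against 96.

**Rest of the bench:** In the last full scene picture the other two lids were still seated. The look-alikes and bystanders looked unmoved.

**Checks that disagreed:**
- The side camera's lid positions were about 6–12 mm off the scene camera's, so I relied on the wrist camera.
- In the final lid fit, the laid-down lid and a seated lid merged into one blob in the scene view. That fit gave no usable value for those two, so I judged them by eye. The third lid measured unmoved.

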